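# Refit the spark screen in the suction case

## Task

Refit the perforated steel spark screen in the grey suction case: it is longer than the opening, so tilt it, tuck its end nearer you deep under the wide lip on your side, lower the other end through the opening past the narrow lip, and lay it gently flat on the ledges inside. Then slide it away from you under the narrow lip until it butts firmly against the rubber stop strip hidden there (lean on the stop for a moment, without forcing it), and let go. Leave the bearing, flap disc, oil bottle and marker where they are.

Things in the scene. Friction and masses are not known exactly. Their poses are not given: they have to be found in the camera images.
- case: Grey painted steel case bolted to the bench, 252 x 130 x 60 mm (164 wide over its feet). Origin at bench level under the centre of its top opening; +x runs along its length toward the end with the wide lip (roughly toward the robot), z up. The top opening is 160 x 118 mm: x from -80 to +80, y from -59 to +59. Both lips are 5 mm thick, underside at z = 55, top at z = 60.
- wide_lip (a point): Middle of the wide lip's free edge, on its top face (case x = +80, z = 60). The lip is 46 mm wide and overhangs a deep pocket that ends at a wall at case x = +126.
- narrow_lip (a point): Middle of the narrow lip's free edge, on its top face (case x = -80, z = 60). The lip is 36 mm wide. Across the pocket under it a rubber stop strip is clamped (z 32.5 to 51.5); its face lies anywhere from case x = -88 to -108, not measured: find it by feel. It hardly gives. Lean on it with more than 7 N for 0.2 s, never over 20 N; ledge friction takes a few N, so 15 to 18 N at the handle is good.
- tail_ledge (a point): Middle of the free edge of the ledge under the narrow lip, on its top face (case x = -62, z = 30). Flat ledges with tops at z = 30 lie under both lips and reach into the opening: case x from -116 to -62 and from +64 to +126. Between them the case is open down to z = 4.
- screen: Loose perforated steel plate, 196 (x) x 110 (y) x 4 mm, 0.25 to 0.5 kg, with a dark bridge handle in its middle; starts flat on the bench. Origin at the centre of its underside, z up on the handle side, +x toward its lead end, the one nearer the robot, which goes under the wide lip. The case leaves it 4 mm play each side; home, it lies flat, underside at case z = 30, at least 8 mm of each end under the lips.
- screen_handle (a point): Centre of the handle's crossbar, 47 mm above the plate's underside. The crossbar is 12 mm thick (screen x), 64 mm long (screen y) and 24 mm high (z 35 to 59 of the screen), on a leg at each end; grip it across its 12 mm.
- screen_lead (a point): Middle of the lower edge of the screen's +x (lead) end (screen x = +98, z = 0).
- screen_tail (a point): Middle of the lower edge of the screen's -x (tail) end (screen x = -98, z = 0).
- bearing: Wheel bearing lying flat, 47 mm across, 14 mm high; a bystander. Origin under its centre.
- disc: Flap disc lying flat, 100 mm across, 14 mm high; a bystander. Origin under its centre.
- bottle: Yellow oil bottle with a red spout, 53 mm across, 142 mm high, standing; a bystander. Origin under its centre.
- marker: Paint marker lying down, 132 mm long, 15 mm thick; a bystander. Origin under its centre.

How it is judged:
By the outcome, as a careful person would: the job done as asked, in the order asked, and still so for the second after the job is handed in, with the robot touching nothing.
It also fails if it takes over 54 s, if anything falls off the work surface, if the arm or the gripper's body presses on something with over 40 N, if the wrist force passes 120 N, or if a joint passes its speed limit or range.

## Robot

A 6-joint arm with a two-finger parallel gripper is mounted at the origin on a cart in front of the work surface, level with it; the furniture and walls round the work are solid. World frame = base frame: x ahead of the robot, y to its left, z up, the work surface at z = 0. Lengths are in mm, angles in rad, forces in N, time in s.
With the tool pointing down it reaches from about 350 to 775 mm from the base axis. Payload 7.3 kg.
Tool frame: the origin (TCP) lies at the very end of the fingers, on their centre line; the grasp point (between the pads) lies 19 mm behind it; z points along the fingers, y is the line along which they close (so a half turn about z gives the same grasp; the last joint's range is limited). The gripper opens to 92 mm and grips with 3 to 60 N. Pads are 19 mm wide; open, the fingers measure 130 mm over their backs; the gripper's body (75 mm by 190 mm) begins 47 mm behind the grasp point.
Start: joints at [0.973, 0.342, 1.524, -0, 1.275, -0.146], TCP at [229.196, 472.349, 226.741] pointing down, gripper open.
Joint ranges: [-2.53, 2.53], [-0.77, 2.02], [0.04, 2.7], [-1, 4.14], [0.28, 2.66], [-3.11, 3.11]. Speed limits (rad/s): [2.57, 2.57, 3.14, 3.14, 3.14, 3.14].

## Interface

Orientations are given as [roll, pitch, yaw] about the fixed x, y, z axes, in that order (R = Rz(yaw) Ry(pitch) Rx(roll)).
In Python, from plant import * gives the robot as it stands.
- The arm moves only by the tool arm_command, never from a script. Its arguments are lists of equal length, an entry for each row: "gripper": the finger opening in mm, from 0 to 91.8; "dp": the shift along the tool's x, y, z in units of 25 mm (1.0 is 25 mm), a list of three; "twist": the turn about the tool's z in units of 5 degrees (1.0 is 5 degrees). A call has exactly 5 rows; each row shifts and turns the commanded pose from where the row before left it, along the tool's axes as they then stand; what a row does not reach is not made up. A row lasts 1/8 s, in which the tool goes at most 62.5 mm and 10.7 degrees, less where a joint would pass 70% of its speed; a pose out of reach is approached as far as the arm can. A call is refused whole if a number of a shift passes 1 or a number of a turn 1, either way. A call with a gripper value outside its range is refused whole. The fingers move at their own pace and stop on an object; the grip force is fixed at half the most. Time passes only in rows, so rows that do not move let the fingers close, or fill a call up. It gives the time, the measured TCP pose, the force, the opening and the grip force at its end, in the units of the state.
- get_obs(): the state, without advancing time (a new reading comes with each control period).
- capture(name): name is "scene" or "top"; returns the picture (384x512x3 uint8, red, green, blue); there is no depth.
- get_calibration(name): a dict with "mtx" (3x3 intrinsics, pixels), "position" and "attitude" of the camera in the world. Camera axes: x right, y down, z forward; pixel columns grow to the right and rows downward; lengths in mm; the calibration is good to about 2 mm. A picture is of the moment at which its call begins. get_calibration takes no time and is no camera call.
- close_job(): hands the job in; it is judged then, once.
The state is a dict: "time": time; "joint_positions": joint angles; "dq": joint speeds; "tau": joint torques, N m; "tool_pos": TCP position; "tcp_rot": TCP orientation; "contact_force": force on the tool from outside, world axes, zero at the start; "moment": the same for the moment, N m; "grip_width": finger opening in mm; "finger_force": force on a finger pad.
Only numpy, scipy, OpenCV 4.12 (cv2) and the standard library are available. Lean on these libraries where they do the work, as an engineer would, in place of code of your own. Each camera call takes 0.05 s, during which the arm holds its last target. There are 200 camera calls.

## Working session

There is one attempt and no reset: what is moved stays moved. The work goes in short steps, Python scripts to look and compute and a tool call to move; the robot and the scene stay as the last step left them, time stands still between calls to the robot, and variables do not carry over. Pictures are saved under pics/ and viewed, at most 10 in all, crops included, and the job is handed in when it is done.

Besides the shell and the picture viewer there is one more tool, called after "Call:" as name(argument=value, ...), one argument or row to a line, values as JSON. arm_command: Moves the arm, as the interface text tells. Its arguments: {"type":"object","properties":{"gripper":{"type":"array"},"dp":{"type":"array"},"twist":{"type":"array"}},"required":["gripper","dp","twist"]}

```bash
mkdir -p pics; python3 - <<'E'
from plant import *
import cv2
for n in ("scene","top"):
    im=capture(n); cv2.imwrite(f"pics/{n}0.png",cv2.resize(im[:,:,::-1],(800,600),interpolation=cv2.INTER_CUBIC))
    print(get_calibration(n))
o=get_obs(); print(o)
E
```

```text
{'mtx': array([[447.31799245,   0.        , 252.50051061],
       [  0.        , 447.31799245, 192.85884919],
       [  0.        ,   0.        ,   1.        ]]), 'position': array([-127.88657843, -265.76686729,  637.65079337]), 'attitude': array([-2.18110717e+00, -1.70545310e-03, -1.10125506e+00])}
{'mtx': array([[398.84801244,   0.        , 247.82582551],
       [  0.        , 398.84801244, 188.35105859],
       [  0.        ,   0.        ,   1.        ]]), 'position': array([504.33600685, 101.81203307, 902.01010465]), 'attitude': array([-3.05661099,  0.02931019, -1.55474346])}
{'time': 0.1, 'joint_positions': array([ 9.73008286e-01,  3.42679373e-01,  1.52489817e+00,  2.54483113e-06,
        1.27543225e+00, -1.46011695e-01]), 'dq': array([-0.00069071, -0.00118444, -0.00132419, -0.00084032,  0.00064049,
        0.00083913]), 'tau': array([ 1.40218217e-03, -4.32005024e+01, -2.44695890e+01,  7.19139981e-02,
        5.26250002e-02, -3.82908433e-05]), 'tool_pos': array([228.97487764, 472.03288177, 226.10894985]), 'tcp_rot': array([-3.14019095e+00, -2.08591525e-04,  2.68981542e+00]), 'contact_force': array([-0.40576796,  0.04961456, -0.49806259]), 'moment': array([0.06782573, 0.05307357, 0.00896901]), 'finger_force': 0.0, 'grip_width': 91.87583105311938}
```

View pics/scene0.png

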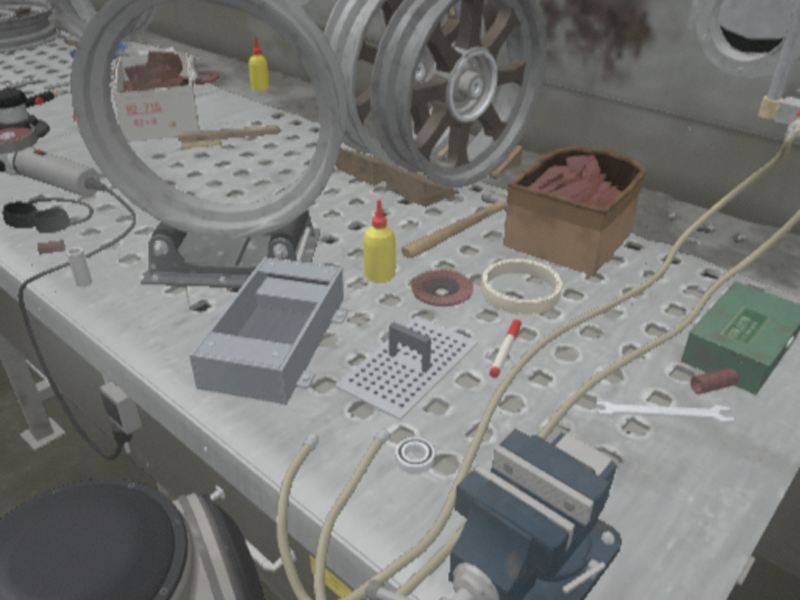

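View pics/top0.png

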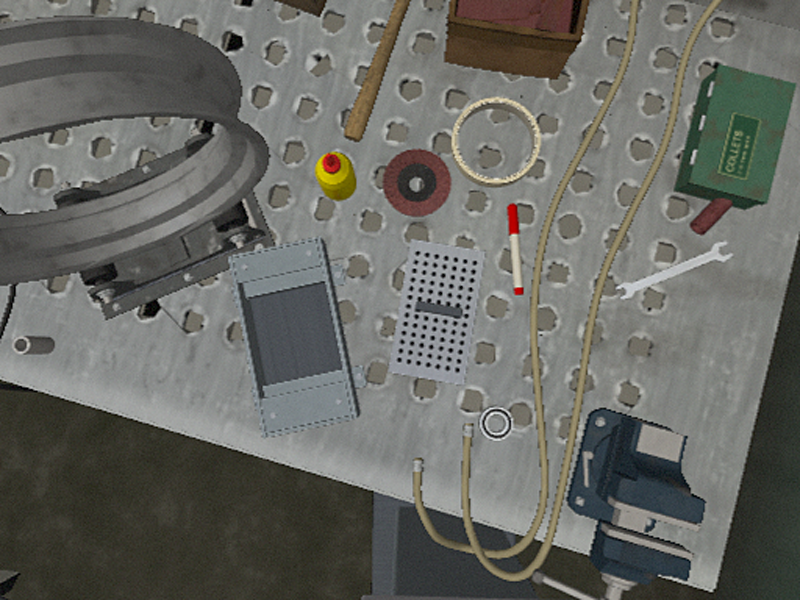

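The scene view shows the case at (270,330) and the screen at (410,365). The top view shows the case at (293,337) and the screen at (438,312), with bystanders clear of the path. I'll enlarge the top view.

```bash
python3 - <<'E'
import cv2
from plant import *
im=capture("top")[:,:,::-1]
c=im[145:285,140:320]; cv2.imwrite("pics/topc.png",cv2.resize(c,None,fx=4.25,fy=4.25,interpolation=cv2.INTER_CUBIC))
im=capture("scene")[:,:,::-1]
c=im[155:275,120:310]; cv2.imwrite("pics/scc.png",cv2.resize(c,None,fx=4.2,fy=4.2,interpolation=cv2.INTER_CUBIC))
E
```

```text
(no output)
```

View pics/topc.png

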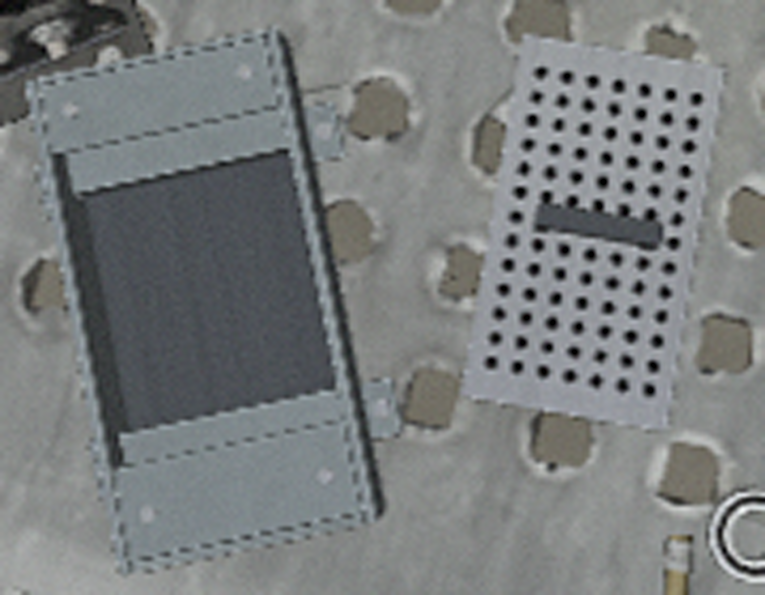

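View pics/scc.png

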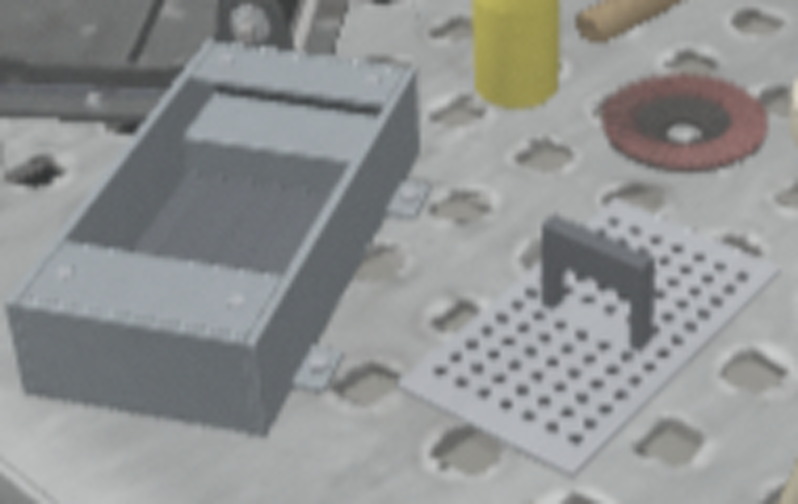

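The crops give these pixel positions:
- **Case corners:** top view (30,85), (278,32), (374,517), (125,570).
- **Screen corners:** top view (527,37), (722,70), (668,427), (465,398).
- **Handle:** its top is around (600,227).

Next I fit rigid poses over both views.

```bash
cat > h.py <<'E'
import numpy as np, cv2
from plant import *
from scipy.spatial.transform import Rotation as R
from scipy.optimize import least_squares
cal={n:get_calibration(n) for n in("scene","top")}
def proj(n,P):
    c=cal[n]; q=R.from_euler('xyz',c['attitude']).inv().apply(np.atleast_2d(P)-c['position'])
    p=q@c['mtx'].T; return p[:,:2]/p[:,2:]
def place(v,P): return R.from_euler('z',v[2]).apply(P)+[v[0],v[1],0]
def fit(o,v0):
    f=lambda v:np.concatenate([(proj(n,place(v,np.array(P,float)))-np.array(px)).ravel() for n,P,px in o])
    r=least_squares(f,v0,loss='soft_l1',x_scale=[100,100,1]); return r.x,r.fun.reshape(-1,2).round(1)
T=lambda a:np.array(a)/4.25+[140,145]-.38
S=lambda a:np.array(a)/4.2+[120,155]-.38
E
python3 - <<'E'
from h import *
# case frame: +x toward robot(-X world), +y -> right-hand: z up, x=-X => y=-Y (image right)
cp=[[-126,-65,60],[-126,65,60],[126,65,60],[126,-65,60],[-80,-59,60],[-80,59,60],[80,-59,60],[80,59,60],[-62,59,30],[64,59,30]]
ct=T([(30,85),(278,32),(374,517),(125,570),(52,155),(284,107),(118,467),(345,410),(290,150),(335,388)])
cs=S([(210,40),(415,68),(258,345),(10,305),(197,78),(385,112),(70,243),(285,272)])
print(*fit([("top",cp,ct)],[500,180,3.3]))
print(*fit([("scene",cp[:8],cs)],[500,180,3.3]))
print(*fit([("top",cp,ct),("scene",cp[:8],cs)],[500,180,3.3]))
sp=[[-98,-55,4],[-98,55,4],[98,55,4],[98,-55,4],[-6,-32,59],[-6,32,59],[6,32,59],[6,-32,59]]
st=T([(527,37),(722,70),(668,427),(465,398),(540,205),(664,232),(660,248),(537,226)])
ss=S([(605,203),(780,268),(575,472),(400,382),(553,216),(655,257),(645,268),(543,223)])
print(*fit([("top",sp,st)],[500,60,3]))
print(*fit([("scene",sp,ss)],[500,60,3]))
print(*fit([("top",sp,st),("scene",sp,ss)],[500,60,3]))
E
```

```text
[522.15360342 257.07294573   3.36583178] [[-1.2 -3.1]
 [-0.4 -3.3]
 [ 0.8 -0.9]
 [-1.4 -0.6]
 [ 0.3  0.7]
 [-0.3  0.4]
 [-1.1  1.3]
 [ 0.4  3.1]
 [ 1.7  0. ]
 [ 2.6  0.3]]
[520.06089923 255.21570421   3.36815914] [[ 0.2 -0.4]
 [ 1.5 -0.3]
 [ 0.8 -0.4]
 [-0.1 -1. ]
 [-1.8  0.6]
 [ 0.4 -1. ]
 [-1.5  0.8]
 [-0.1  2.4]]
[521.70491234 256.61636848   3.36799511] [[-1.1 -2.8]
 [-0.3 -3.1]
 [ 1.1 -0.8]
 [-1.  -0.3]
 [ 0.5  1. ]
 [-0.2  0.6]
 [-0.8  1.6]
 [ 0.6  3.3]
 [ 1.8  0.2]
 [ 2.8  0.4]
 [ 0.2 -0.8]
 [ 1.4 -0.7]
 [ 0.7 -1.1]
 [-0.2 -1.7]
 [-1.8  0.1]
 [ 0.2 -1.4]
 [-1.6  0.2]
 [-0.3  1.7]]
[556.46847329  57.37797573   2.98967345] [[-1.  -0.3]
 [ 1.1 -0.3]
 [ 0.2  1.8]
 [-0.8  0.2]
 [-0.2 -0.2]
 [ 0.5 -1.6]
 [ 0.6  0.2]
 [-0.5  0.4]]
[556.98003963  58.23219335   2.99959691] [[ 1.8 -1.3]
 [ 0.1 -0.5]
 [ 0.3  0.7]
 [-0.9  0.8]
 [-0.1 -0.9]
 [ 0.5 -0.2]
 [-0.2  0.1]
 [-0.9  0.2]]
[556.6317026   57.75648657   2.99458358] [[-1.4 -0.3]
 [ 0.8 -0.5]
 [ 0.3  1.6]
 [-0.7  0.3]
 [-0.4 -0.2]
 [ 0.4 -1.8]
 [ 0.4  0.1]
 [-0.6  0.4]
 [ 2.1 -1.1]
 [ 0.4 -0.2]
 [ 0.2  0.9]
 [-0.9  0.8]
 [ 0.1 -0.7]
 [ 0.6  0. ]
 [-0.1  0.3]
 [-0.7  0.3]]
```

```bash
python3 - <<'E'
from h import *
im=capture("top")[:,:,::-1]; s=5.0
c=cv2.resize(im[150:285,143:230],None,fx=s,fy=s,interpolation=cv2.INTER_CUBIC)
def L(v,pts,col,n="top"):
    q=(proj(n,place(v,np.array(pts,float)))-[143,150]+.5)*s-.5
    cv2.polylines(c,[np.int32(q.round())],True,col,1)
v=[521.7,256.6,3.368]
orig=c.copy()
L(v,[[-126,-65,60],[-126,65,60],[126,65,60],[126,-65,60]],(0,0,255))
L(v,[[-80,-59,60],[-80,59,60],[80,59,60],[80,-59,60]],(0,255,0))
L(v,[[-62,-59,30],[-62,59,30],[64,59,30],[64,-59,30]],(255,0,0))
c=np.hstack([orig[:,:400],c[:,:400]])[:600]
cv2.imwrite("pics/ov.png",c)
E
```

```text
(no output)
```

View pics/ov.png

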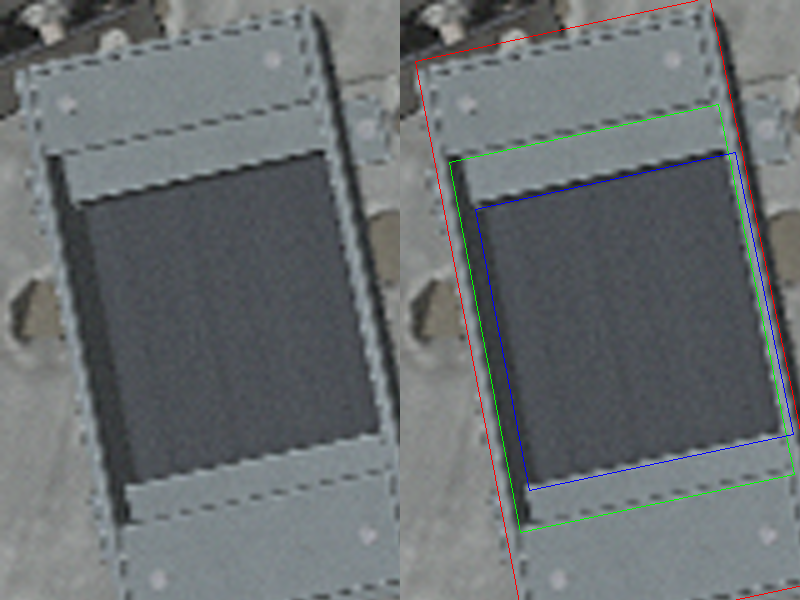

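The overlay shows the lateral fit is good. Along the case's length the lip edges sit about 7 px (roughly 3 mm) further up than the model. I'll refit on the lip and ledge edges and plan the moves.

The commands can't tilt the tool. I'll grip the handle across its 64 mm length, so the plate can pivot about its y axis between the pads, and tilt it against the narrow lip.

```bash
cat >> h.py <<'E'
def go(xyz,yaw=None):
    o=get_obs(); y0=o['tcp_rot'][2]; tw=0
    if yaw is not None:
        d=(yaw-y0+np.pi/2)%np.pi-np.pi/2; tw=-np.degrees(d)/5; y0+=d
    m=R.from_euler('xyz',[np.pi,0,y0]).as_matrix()
    print("twist",round(tw,2),"dp",(m.T@(np.array(xyz)-o['tool_pos'])/25).round(2))
C=lambda v,p:place(v,np.array([p],float))[0]
E
python3 - <<'E'
from h import *
cp=[[-80,-59,60],[-80,59,60],[80,-59,60],[80,59,60]]
t=lambda a:(np.array(a)+.5)/5-.5+[143,150]
ct=t([(50,155),(318,100),(122,523),(390,468)])
cl=[[-62,0,30],[64,0,30]]; cm=t([(203,177),(253,460)])
S8=S([(197,78),(385,112),(70,243),(285,272)])
print(*fit([("top",cp,ct),("top",cl,cm)],[500,180,3.3]))
print(*fit([("top",cp,ct),("top",cl,cm),("scene",cp,S8)],[500,180,3.3]))
go([556.6,57.8,120],2.9946)
E
```

```text
[524.01539474 257.48596775   3.35910228] [[-0.4  0.1]
 [ 0.  -0.1]
 [-1.2  0.6]
 [ 0.2  0.4]
 [ 0.2 -0.4]
 [ 1.  -0.6]]
[524.09101243 256.95342959   3.3618085 ] [[-0.2  0.1]
 [ 0.2 -0.2]
 [-0.8  0.6]
 [ 0.5  0.2]
 [ 0.4 -0.4]
 [ 1.3 -0.7]
 [-1.1 -0.5]
 [ 0.8 -1.9]
 [-1.1 -0.6]
 [-0.1  1.1]]
twist -3.49 dp [-15.39 -14.48   4.26]
```

Call:
arm_command(
  gripper=[91, 91, 91, 91, 91],
  dp=[
    [0, 0, 0],
    [0, 0, 0],
    [0, 0, 0],
    [0, 0, 0],
    [0, 0, 0],
  ],
  twist=[-0.7, -0.7, -0.7, -0.7, -0.7],
)

```text
time: 0.88
tool_pos: [229.1, 472.3, 226.6]
tcp_rot: [-3.141, -0.0, 2.997]
contact_force: [0.0, -0.4, -0.1]
grip_width: 91.0
finger_force: 0.0
```

Call:
arm_command(
  gripper=[91, 91, 91, 91, 91],
  dp=[
    [-1, -0.95, 0.1],
    [-1, -0.95, 0.1],
    [-1, -0.95, 0.1],
    [-1, -0.95, 0.1],
    [-1, -0.95, 0.1],
  ],
  twist=[0, 0, 0, 0, 0],
)

```text
time: 1.5
tool_pos: [336.1, 335.7, 214.1]
tcp_rot: [3.141, 0.0, 2.995]
contact_force: [-0.1, 0.1, -0.1]
grip_width: 91.1
finger_force: 0.0
```

Call:
arm_command(
  gripper=[91, 91, 91, 91, 91],
  dp=[
    [-1, -0.95, 0.1],
    [-1, -0.95, 0.1],
    [-1, -0.95, 0.1],
    [-1, -0.95, 0.1],
    [-1, -0.95, 0.1],
  ],
  twist=[0, 0, 0, 0, 0],
)

```text
time: 2.12
tool_pos: [442.5, 200.0, 201.6]
tcp_rot: [3.141, -0.0, 2.995]
contact_force: [0.2, 1.0, -0.9]
grip_width: 90.9
finger_force: 0.0
```

Call:
arm_command(
  gripper=[91, 91, 91, 91, 91],
  dp=[
    [-1, -0.95, 0.4],
    [-1, -0.95, 0.6],
    [-1, -0.95, 0.6],
    [-1, -0.95, 0.6],
    [-1, -0.95, 0.6],
  ],
  twist=[0, 0, 0, 0, 0],
)

```text
time: 2.75
tool_pos: [548.8, 64.3, 131.1]
tcp_rot: [3.141, -0.0, 2.995]
contact_force: [0.3, 0.2, 0.6]
grip_width: 90.9
finger_force: 0.0
```

```bash
python3 - <<'E'
from h import *
o=get_obs();print(o['time'],o['tool_pos'],o['tcp_rot'])
go([556.6,57.8,18],2.9946)
E
```

```text
2.75 [548.82037349  64.25935277 131.11685865] [ 3.14145158e+00 -1.18934068e-04  2.99510601e+00]
twist 0.01 dp [-0.35 -0.21  4.52]
```

Call:
arm_command(
  gripper=[91, 91, 91, 91, 91],
  dp=[
    [-0.35, -0.2, 0.9],
    [0, 0, 0.9],
    [0, 0, 0.9],
    [0, 0, 0.9],
    [0, 0, 0.9],
  ],
  twist=[0, 0, 0, 0, 0],
)

```text
time: 3.38
tool_pos: [556.1, 59.0, 18.4]
tcp_rot: [3.142, -0.0, 2.995]
contact_force: [0.1, 0.2, -0.8]
grip_width: 90.9
finger_force: 0.0
```

```bash
python3 - <<'E'
from h import *
o=get_obs();print(o['tool_pos'],o['contact_force'])
a=capture("top")[:,:,::-1][150:260,205:310]; b=capture("scene")[:,:,::-1][185:285,200:310]
cv2.imwrite("pics/g.png",np.hstack([cv2.resize(a,(400,420),interpolation=2),cv2.resize(b,(400,420),interpolation=2)]))
E
```

```text
[556.14910577  58.98197844  18.40056352] [ 0.11596908  0.21508317 -0.78744914]
```

View pics/g.png

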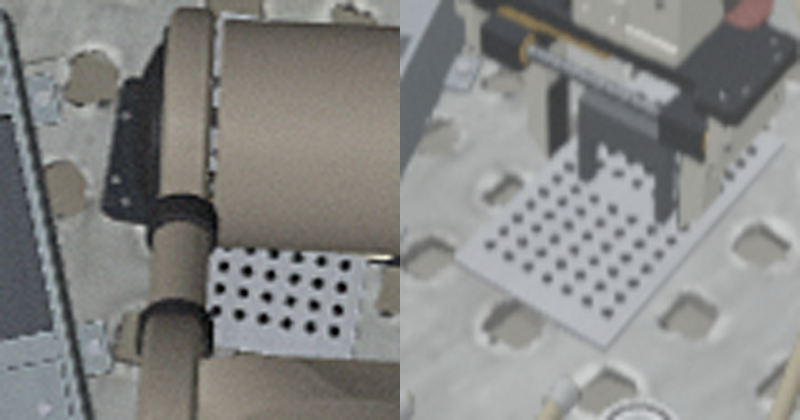

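The right half of the picture shows the fingers straddling the handle's ends, at about (555,110) and (695,170). I'll close, then lift.

Call:
arm_command(
  gripper=[60, 60, 60, 60, 60],
  dp=[
    [0, 0, 0],
    [0, 0, 0],
    [0, 0, 0],
    [0, 0, 0],
    [0, 0, 0],
  ],
  twist=[0, 0, 0, 0, 0],
)

```text
time: 4.1
tool_pos: [556.7, 58.8, 20.1]
tcp_rot: [-3.142, 0.002, 2.995]
contact_force: [-1.4, -2.1, 6.3]
grip_width: 63.8
finger_force: 30.0
```

Call:
arm_command(
  gripper=[55, 55, 55, 55, 55],
  dp=[
    [0, 0, 0],
    [0, 0, -0.2],
    [0, 0, -0.4],
    [0, 0, -0.6],
    [0, 0, -0.6],
  ],
  twist=[0, 0, 0, 0, 0],
)

```text
time: 4.72
tool_pos: [556.3, 59.1, 65.5]
tcp_rot: [3.141, 0.0, 2.995]
contact_force: [0.2, -0.6, -3.0]
grip_width: 64.2
finger_force: 30.0
```

```bash
python3 - <<'E'
from h import *
p=C([524,257.2],[0]*3) if 0 else None
v=[524,257.2,3.361]; t=C(v,[-28,0,130]); print(t); go(t,3.361)
E
```

```text
[551.32874515 263.29423404 130.        ]
twist -4.19 dp [-1.58  8.02 -2.58]
```

Call:
arm_command(
  gripper=[55, 55, 55, 55, 55],
  dp=[
    [0, 0, -0.5],
    [0, 0, -0.7],
    [0, 0, -0.7],
    [0, 0, -0.7],
    [0, 0, 0],
  ],
  twist=[-0.84, -0.84, -0.84, -0.84, -0.84],
)

```text
time: 5.35
tool_pos: [557.2, 59.0, 131.8]
tcp_rot: [-3.141, 0.004, -2.919]
contact_force: [1.0, 0.7, -3.4]
grip_width: 63.9
finger_force: 30.0
```

Call:
arm_command(
  gripper=[55, 55, 55, 55, 55],
  dp=[
    [-0.1, 0.5, 0],
    [-0.2, 0.8, 0],
    [-0.2, 0.9, 0],
    [-0.2, 0.9, 0],
    [-0.2, 0.9, 0],
  ],
  twist=[0, 0, 0, 0, 0],
)

```text
time: 5.98
tool_pos: [555.8, 163.9, 129.0]
tcp_rot: [3.141, -0.001, -2.922]
contact_force: [-0.6, -0.5, -3.8]
grip_width: 63.8
finger_force: 30.0
```

Call:
arm_command(
  gripper=[55, 55, 55, 55, 55],
  dp=[
    [-0.2, 0.9, 0],
    [-0.2, 0.9, 0],
    [-0.2, 0.9, 0],
    [-0.2, 0.8, 0],
    [-0.1, 0.5, 0],
  ],
  twist=[0, 0, 0, 0, 0],
)

```text
time: 6.6
tool_pos: [556.0, 265.9, 129.1]
tcp_rot: [3.141, -0.0, -2.92]
contact_force: [-0.6, -0.5, -3.8]
grip_width: 63.8
finger_force: 30.0
```

```bash
python3 - <<'E'
from h import *
o=get_obs();print(o['tool_pos'],o['tcp_rot'],o['contact_force'],o['moment'])
v=[524,257.2,3.361]; go(C(v,[-28,0,95-19]),3.361)
a=capture("top")[:,:,::-1][140:290,140:255]; b=capture("scene")[:,:,::-1][110:270,105:255]
cv2.imwrite("pics/c.png",np.hstack([cv2.resize(a,(391,510),interpolation=2),cv2.resize(b,(409,436),interpolation=2)[:436]] if 0 else [cv2.resize(a,(391,510),interpolation=2),cv2.resize(b,(409,510),interpolation=2)]))
E
```

```text
[555.98807298 265.85449548 129.05183381] [ 3.14142409e+00 -2.04801825e-04 -2.92049391e+00] [-0.64229018 -0.51742305 -3.83109422] [-0.00645334  0.09663255 -0.0173609 ]
twist 0.02 dp [ 0.2  -0.06  2.12]
```

View pics/c.png

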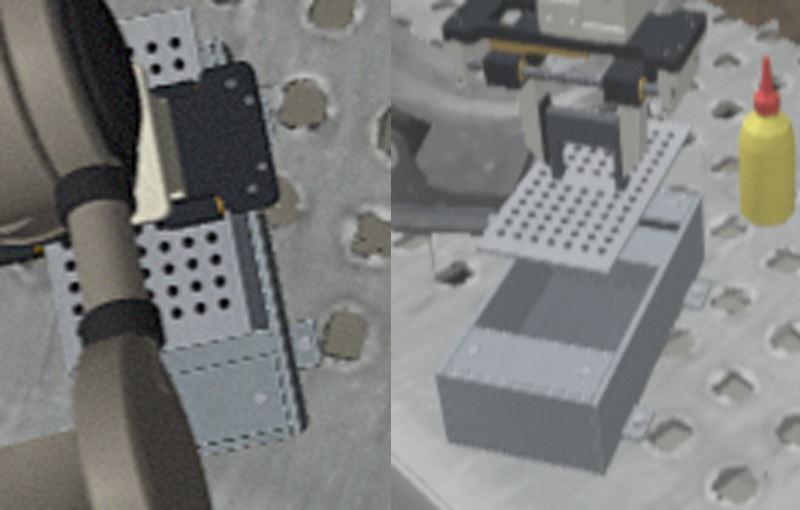

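Picture: the plate hangs level and aligned over the case, its lead end over the opening at about (550,255) in the right half. Now I'll tilt it on the narrow lip.

Call:
arm_command(
  gripper=[55, 55, 55, 55, 55],
  dp=[
    [0.2, -0.05, 0.5],
    [0, 0, 0.5],
    [0, 0, 0.5],
    [0, 0, 0.4],
    [0, 0, 0],
  ],
  twist=[0, 0, 0, 0, 0],
)

```text
time: 7.32
tool_pos: [551.6, 261.4, 80.9]
tcp_rot: [-3.141, -0.001, -2.922]
contact_force: [-0.1, 0.1, -2.9]
grip_width: 64.1
finger_force: 30.0
```

Call:
arm_command(
  gripper=[55, 55, 55, 55, 55],
  dp=[
    [0, 0, 0.1],
    [0, 0, 0.1],
    [0, 0, 0.1],
    [0, 0, 0],
    [0, 0, 0],
  ],
  twist=[0, 0, 0, 0, 0],
)

```text
time: 7.95
tool_pos: [550.6, 261.4, 76.0]
tcp_rot: [-3.141, -0.002, -2.921]
contact_force: [-9.9, -3.1, 10.3]
grip_width: 63.8
finger_force: 30.0
```

Call:
arm_command(
  gripper=[55, 55, 55, 55, 55],
  dp=[
    [0, 0, 0.1],
    [0, 0, 0.1],
    [0, 0, 0.1],
    [0, 0, 0],
    [0, 0, 0],
  ],
  twist=[0, 0, 0, 0, 0],
)

```text
time: 8.57
tool_pos: [549.5, 261.3, 68.0]
tcp_rot: [-3.141, -0.004, -2.921]
contact_force: [-11.3, -3.8, 10.8]
grip_width: 64.0
finger_force: 30.0
```

Call:
arm_command(
  gripper=[55, 55, 55, 55, 55],
  dp=[
    [0, 0, 0.1],
    [0, 0, 0.1],
    [0, 0, 0],
    [0, 0, 0],
    [0, 0, 0],
  ],
  twist=[0, 0, 0, 0, 0],
)

```text
time: 9.2
tool_pos: [549.9, 261.3, 66.6]
tcp_rot: [-3.141, -0.002, -2.921]
contact_force: [-19.7, -6.6, 34.0]
grip_width: 63.9
finger_force: 30.0
```

```bash
python3 - <<'E'
from h import *
o=get_obs();print(o['tool_pos'],o['tcp_rot'],o['contact_force'],o['moment'])
b=capture("scene")[:,:,::-1][130:270,105:255]
cv2.imwrite("pics/d.png",cv2.resize(b,(642,600),interpolation=2))
E
```

```text
[549.8725808  261.34823442  66.63016232] [-3.14125455e+00 -1.83017323e-03 -2.92086165e+00] [-19.72397903  -6.61779012  34.01216864] [-1.1188398   3.14506586 -0.09851527]
```

View pics/d.png

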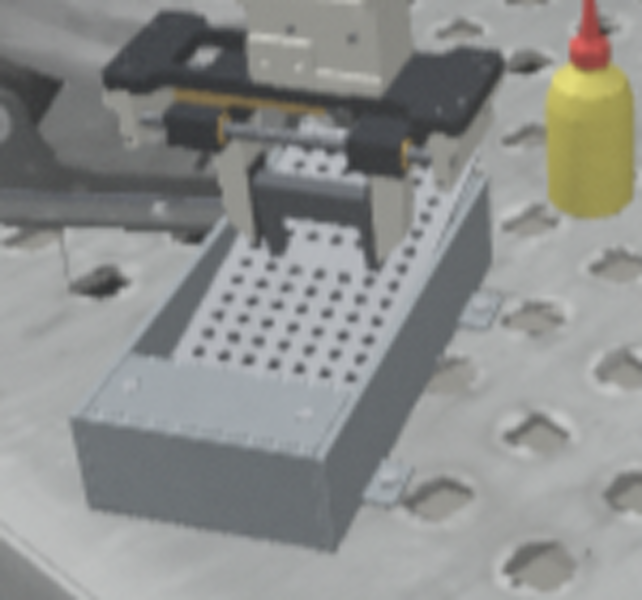

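The plate is tilted, with its lead end down inside the opening at about (275,375) and the tail up on the narrow lip. I'll raise it slightly and check where it sits.

Call:
arm_command(
  gripper=[55, 55, 55, 55, 55],
  dp=[
    [0, 0, -0.2],
    [0, 0, -0.2],
    [0, 0, -0.1],
    [0, 0, 0],
    [0, 0, 0],
  ],
  twist=[0, 0, 0, 0, 0],
)

```text
time: 9.88
tool_pos: [551.7, 261.6, 73.8]
tcp_rot: [3.142, -0.001, -2.921]
contact_force: [-0.3, -0.7, -2.7]
grip_width: 63.9
finger_force: 30.0
```

```bash
cat >> h.py <<'E'
V=[524,257.2,3.361]
def loc():
    o=get_obs(); p=o['tool_pos']-[V[0],V[1],0]; r=R.from_euler('z',-V[2])
    print("t",o['time'],"case",r.apply(p).round(1),"F",r.apply(o['contact_force']).round(1),"M",r.apply(o['moment']).round(2),"yawerr",round(np.degrees((o['tcp_rot'][2]-V[2]+np.pi)%(2*np.pi)-np.pi),2))
E
python3 - <<'E'
from h import *
loc()
# fit tilt from scene: blob of dark holes? print edge rows of plate tail corner
im=capture("scene"); cv2.imwrite("pics/e.png",im[:,:,::-1])
for th in (10,13,16,19):
    t=np.radians(th); o=get_obs(); P=o['tool_pos']+[0,0,19]
    pl=np.array([[-98,-55,4],[-98,55,4],[98,55,4],[98,-55,4]],float)-[0,0,38]
    w=R.from_euler('z',V[2]).apply(R.from_euler('y',th,degrees=True).apply(pl))+P
    print(th,proj("scene",w).round(1).tolist())
E
```

```text
t 9.875 case [-28.    1.7  73.8] F [ 0.5  0.6 -2.7] M [-0.05 -0.01 -0.02] yawerr 0.04
10 [[175.0, 156.9], [217.4, 162.6], [189.9, 221.9], [142.3, 214.0]]
13 [[174.9, 154.8], [217.3, 160.6], [190.5, 222.8], [143.1, 215.0]]
16 [[174.7, 152.8], [217.3, 158.5], [191.2, 223.6], [144.0, 215.8]]
19 [[174.5, 150.9], [217.2, 156.6], [191.9, 224.3], [145.0, 216.5]]
```

```bash
python3 - <<'E'
from h import *
b=cv2.imread("pics/e.png"); s=6; x0,y0=130,140
c=cv2.resize(b[140:240,130:245],None,fx=s,fy=s,interpolation=2)
P=get_obs()['tool_pos']+[0,0,19]
for th,col in ((10,(0,0,255)),(15,(0,255,0)),(20,(255,0,0))):
    pl=np.array([[-98,55,4],[98,55,4],[98,-55,4]],float)-[0,0,38]
    w=R.from_euler('z',V[2]).apply(R.from_euler('y',th,degrees=True).apply(pl))+P
    q=(proj("scene",w)-[x0,y0]+.5)*s
    cv2.polylines(c,[np.int32(q)],False,col,1)
cv2.imwrite("pics/f.png",c)
E
```

```text
(no output)
```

View pics/f.png

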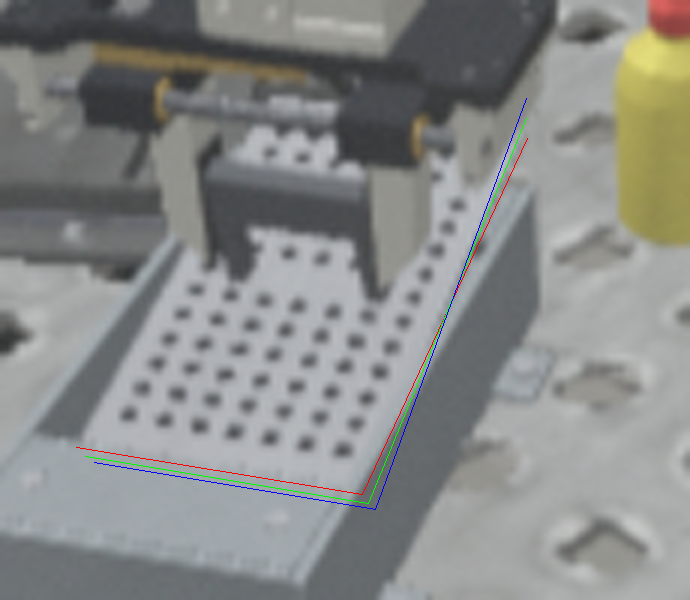

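The plate edge runs from about (478,185) to (395,400), a tilt of roughly 16–17°, and it holds. I'll raise it about 5 mm, recentre it and slide the lead end under the wide lip.

Call:
arm_command(
  gripper=[55, 55, 55, 55, 55],
  dp=[
    [0, 0.06, -0.2],
    [0.2, 0, 0],
    [0.3, 0, 0],
    [0.3, 0, 0],
    [0.3, 0, 0],
  ],
  twist=[0, 0, 0, 0, 0],
)

```text
time: 10.55
tool_pos: [523.9, 257.0, 79.2]
tcp_rot: [3.142, -0.0, -2.921]
contact_force: [0.6, -0.0, -3.2]
grip_width: 63.7
finger_force: 30.0
```

Call:
arm_command(
  gripper=[55, 55, 55, 55, 55],
  dp=[
    [0.2, 0, 0],
    [0.2, 0, 0],
    [0.2, 0, 0],
    [0.1, 0, 0],
    [0, 0, 0],
  ],
  twist=[0, 0, 0, 0, 0],
)

```text
time: 11.18
tool_pos: [507.5, 253.3, 79.3]
tcp_rot: [3.142, 0.0, -2.921]
contact_force: [0.1, 0.0, -2.8]
grip_width: 63.9
finger_force: 30.0
```

```bash
python3 - <<'E'
from h import *
loc()
E
```

```text
t 11.175 case [16.9  0.2 79.3] F [-0.1  0.  -2.8] M [-0.04  0.03  0.01] yawerr 0.04
```

Call:
arm_command(
  gripper=[55, 55, 55, 55, 55],
  dp=[
    [0.15, 0, 0],
    [0.15, 0, 0],
    [0.15, 0, 0],
    [0.15, 0, 0],
    [0, 0, 0],
  ],
  twist=[0, 0, 0, 0, 0],
)

```text
time: 11.8
tool_pos: [492.6, 250.0, 79.2]
tcp_rot: [3.142, -0.0, -2.921]
contact_force: [0.7, -0.4, -3.3]
grip_width: 63.9
finger_force: 30.0
```

Call:
arm_command(
  gripper=[55, 55, 55, 55, 55],
  dp=[
    [0.08, 0, 0],
    [0.08, 0, 0],
    [0.08, 0, 0],
    [0, 0, 0],
    [0, 0, 0],
  ],
  twist=[0, 0, 0, 0, 0],
)

```text
time: 12.42
tool_pos: [489.0, 249.2, 79.6]
tcp_rot: [3.141, 0.005, -2.921]
contact_force: [6.7, 1.6, -7.5]
grip_width: 63.9
finger_force: 30.0
```

```bash
python3 - <<'E'
from h import *
loc()
E
```

```text
t 12.425 case [35.9  0.2 79.6] F [-6.9 -0.1 -7.5] M [-0.14  1.52  0.02] yawerr 0.04
```

Call:
arm_command(
  gripper=[55, 55, 55, 55, 55],
  dp=[
    [-0.1, 0, 0],
    [0, 0, 0.08],
    [0, 0, 0.08],
    [0, 0, 0],
    [0, 0, 0],
  ],
  twist=[0, 0, 0, 0, 0],
)

```text
time: 13.05
tool_pos: [489.4, 249.3, 75.2]
tcp_rot: [3.142, -0.0, -2.921]
contact_force: [1.8, 0.2, -3.8]
grip_width: 63.7
finger_force: 30.0
```

```bash
python3 - <<'E'
from h import *
loc()
E
```

```text
t 13.05 case [35.5  0.2 75.2] F [-1.8  0.2 -3.8] M [-0.08  0.28  0.11] yawerr 0.05
```

Call:
arm_command(
  gripper=[55, 55, 55, 55, 55],
  dp=[
    [0.08, 0, 0],
    [0.04, 0, 0],
    [0, 0, 0],
    [0, 0, 0],
    [0, 0, 0],
  ],
  twist=[0, 0, 0, 0, 0],
)

```text
time: 13.68
tool_pos: [488.8, 249.2, 76.0]
tcp_rot: [3.141, 0.006, -2.921]
contact_force: [7.0, 1.5, -4.4]
grip_width: 64.0
finger_force: 30.0
```

```bash
python3 - <<'E'
from h import *
loc()
E
```

```text
t 13.675 case [36.1  0.2 76. ] F [-7.1  0.  -4.4] M [-0.07  1.56  0.31] yawerr 0.07
```

Call:
arm_command(
  gripper=[55, 55, 55, 55, 55],
  dp=[
    [-0.2, 0, 0],
    [-0.1, 0, 0.15],
    [-0.1, 0, 0.15],
    [-0.1, 0, 0.15],
    [0, 0, 0],
  ],
  twist=[0, 0, 0, 0, 0],
)

```text
time: 14.3
tool_pos: [498.3, 251.3, 63.5]
tcp_rot: [3.142, -0.001, -2.922]
contact_force: [-1.3, 0.1, -1.3]
grip_width: 64.2
finger_force: 30.0
```

```bash
python3 - <<'E'
from h import *
loc()
E
```

```text
t 14.3 case [26.4  0.1 63.5] F [ 1.2 -0.4 -1.3] M [-0.13 -0.35 -0.08] yawerr 0.04
```

Call:
arm_command(
  gripper=[55, 55, 55, 55, 55],
  dp=[
    [0.1, 0, 0],
    [0.1, 0, 0],
    [0, 0, 0],
    [0, 0, 0],
    [0, 0, 0],
  ],
  twist=[0, 0, 0, 0, 0],
)

```text
time: 14.92
tool_pos: [493.9, 250.3, 64.0]
tcp_rot: [3.142, 0.0, -2.921]
contact_force: [-0.5, -0.1, -3.0]
grip_width: 63.8
finger_force: 30.0
```

```bash
python3 - <<'E'
from h import *
loc()
im=capture("scene"); cv2.imwrite("pics/e2.png",im[:,:,::-1])
b=im[:,:,::-1]; s=6; x0,y0=130,140
c=cv2.resize(b[140:240,130:245],None,fx=s,fy=s,interpolation=2)
P=get_obs()['tool_pos']+[0,0,19]
for th,col in ((4,(0,0,255)),(9,(0,255,0)),(14,(255,0,0))):
    pl=np.array([[-98,55,4],[98,55,4],[98,-55,4]],float)-[0,0,38]
    w=R.from_euler('z',V[2]).apply(R.from_euler('y',th,degrees=True).apply(pl))+P
    q=(proj("scene",w)-[x0,y0]+.5)*s
    cv2.polylines(c,[np.int32(q)],False,col,1)
cv2.imwrite("pics/f2.png",c)
E
```

```text
t 14.925 case [30.8  0.2 64. ] F [ 0.5  0.  -3. ] M [-0.07 -0.01 -0.01] yawerr 0.05
```

View pics/f2.png

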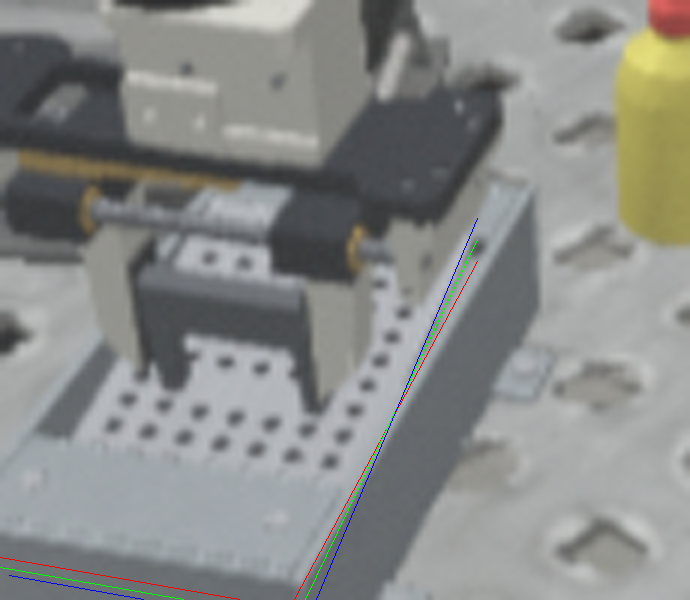

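The right-hand hole column, from about (405,313) to (330,462), puts the tilt near 8–9°. That agrees with the wall contact in the case frame, so the lead is at x≈122 just above its ledge and the tail clears the narrow lip by about 8 mm. I'll lower it and let it rotate flat.

Call:
arm_command(
  gripper=[55, 55, 55, 55, 55],
  dp=[
    [-0.06, 0, 0.12],
    [-0.06, 0, 0.12],
    [0, 0, 0],
    [0, 0, 0],
    [0, 0, 0],
  ],
  twist=[0, 0, 0, 0, 0],
)

```text
time: 15.6
tool_pos: [497.3, 251.1, 58.2]
tcp_rot: [3.141, 0.001, -2.921]
contact_force: [3.0, 1.0, 0.2]
grip_width: 64.0
finger_force: 30.0
```

```bash
python3 - <<'E'
from h import *
loc()
E
```

```text
t 15.6 case [27.4  0.2 58.2] F [-3.1 -0.3  0.2] M [-0.12  0.13 -0.03] yawerr 0.04
```

Call:
arm_command(
  gripper=[55, 55, 55, 55, 55],
  dp=[
    [-0.06, 0, 0.1],
    [-0.06, 0, 0.1],
    [0, 0, 0.05],
    [0, 0, 0],
    [0, 0, 0],
  ],
  twist=[0, 0, 0, 0, 0],
)

```text
time: 16.23
tool_pos: [499.9, 251.6, 51.8]
tcp_rot: [3.142, 0.0, -2.921]
contact_force: [3.6, 0.8, 2.2]
grip_width: 64.1
finger_force: 30.0
```

```bash
python3 - <<'E'
from h import *
loc()
E
```

```text
t 16.225 case [24.8  0.2 51.8] F [-3.7  0.   2.2] M [-0.12  0.19 -0.03] yawerr 0.04
```

Call:
arm_command(
  gripper=[55, 55, 55, 55, 55],
  dp=[
    [-0.03, 0, 0.05],
    [0, 0, 0.04],
    [0, 0, 0],
    [0, 0, 0],
    [0, 0, 0],
  ],
  twist=[0, 0, 0, 0, 0],
)

```text
time: 16.85
tool_pos: [500.5, 251.8, 49.5]
tcp_rot: [3.142, 0.0, -2.921]
contact_force: [4.6, 2.1, 3.9]
grip_width: 63.9
finger_force: 30.0
```

```bash
python3 - <<'E'
from h import *
loc()
E
```

```text
t 16.85 case [24.1  0.2 49.5] F [-4.9 -1.   3.9] M [-0.05  0.2   0.01] yawerr 0.05
```

Call:
arm_command(
  gripper=[55, 55, 55, 55, 55],
  dp=[
    [-0.02, 0, 0.04],
    [0, 0, 0.03],
    [0, 0, 0],
    [0, 0, 0],
    [0, 0, 0],
  ],
  twist=[0, 0, 0, 0, 0],
)

```text
time: 17.48
tool_pos: [500.9, 251.9, 47.7]
tcp_rot: [3.142, -0.0, -2.921]
contact_force: [3.8, 1.0, 3.2]
grip_width: 63.5
finger_force: 30.0
```

```bash
python3 - <<'E'
from h import *
loc()
E
```

```text
t 17.475 case [23.7  0.2 47.7] F [-3.9 -0.1  3.2] M [-0.12  0.21  0.01] yawerr 0.05
```

Call:
arm_command(
  gripper=[55, 55, 55, 55, 55],
  dp=[
    [0, 0, 0.04],
    [0, 0, 0.04],
    [0, 0, 0],
    [0, 0, 0],
    [0, 0, 0],
  ],
  twist=[0, 0, 0, 0, 0],
)

```text
time: 18.1
tool_pos: [501.1, 251.9, 47.4]
tcp_rot: [3.142, 0.001, -2.921]
contact_force: [-0.4, -0.9, 16.5]
grip_width: 63.7
finger_force: 30.0
```

```bash
python3 - <<'E'
from h import *
loc()
E
```

```text
t 18.1 case [23.5  0.2 47.4] F [ 0.6  0.8 16.5] M [ 0.1  -0.63 -0.  ] yawerr 0.05
```

Flat on both ledges: the force jumped with the plate's underside at about z = 30. I'll ease the pressure and slide it away from the robot.

Call:
arm_command(
  gripper=[55, 55, 55, 55, 55],
  dp=[
    [0, 0, -0.03],
    [-0.1, 0, 0],
    [-0.1, 0, 0],
    [-0.1, 0, 0],
    [-0.1, 0, 0],
  ],
  twist=[0, 0, 0, 0, 0],
)

```text
time: 18.73
tool_pos: [505.3, 253.0, 47.3]
tcp_rot: [-3.141, -0.011, -2.921]
contact_force: [-18.5, -3.7, 25.2]
grip_width: 63.7
finger_force: 30.0
```

```bash
python3 - <<'E'
from h import *
loc()
E
```

```text
t 18.725 case [19.2 -0.  47.3] F [18.8 -0.4 25.2] M [-0.01 -2.6   0.  ] yawerr 0.09
```

Call:
arm_command(
  gripper=[55, 55, 55, 55, 55],
  dp=[
    [0.1, 0, -0.05],
    [0, 0, -0.04],
    [0, 0, 0],
    [0, 0, 0],
    [0, 0, 0],
  ],
  twist=[0, 0, 0, 0, 0],
)

```text
time: 19.35
tool_pos: [508.3, 253.4, 48.3]
tcp_rot: [3.142, -0.0, -2.922]
contact_force: [0.1, 0.0, -2.6]
grip_width: 64.0
finger_force: 30.0
```

```bash
python3 - <<'E'
from h import *
loc()
E
```

```text
t 19.35 case [16.2  0.3 48.3] F [-0.1  0.  -2.6] M [-0.12  0.   -0.01] yawerr 0.04
```

Call:
arm_command(
  gripper=[55, 55, 55, 55, 55],
  dp=[
    [-0.05, 0, 0.02],
    [-0.05, 0, 0],
    [-0.05, 0, 0],
    [-0.05, 0, 0],
    [0, 0, 0],
  ],
  twist=[0, 0, 0, 0, 0],
)

```text
time: 19.98
tool_pos: [513.4, 254.6, 48.2]
tcp_rot: [3.142, 0.0, -2.921]
contact_force: [-0.1, -0.1, -2.7]
grip_width: 63.9
finger_force: 30.0
```

```bash
python3 - <<'E'
from h import *
loc()
E
```

```text
t 19.975 case [10.9  0.2 48.2] F [ 0.1  0.  -2.7] M [-0.1   0.    0.06] yawerr 0.04
```

Call:
arm_command(
  gripper=[55, 55, 55, 55, 55],
  dp=[
    [0, 0, 0.03],
    [-0.04, 0, 0],
    [-0.04, 0, 0],
    [-0.04, 0, 0],
    [-0.04, 0, 0],
  ],
  twist=[0, 0, 0, 0, 0],
)

```text
time: 20.6
tool_pos: [516.9, 255.4, 47.5]
tcp_rot: [3.142, -0.0, -2.921]
contact_force: [-2.2, 0.3, 1.5]
grip_width: 63.9
finger_force: 30.0
```

```bash
python3 - <<'E'
from h import *
loc()
E
```

```text
t 20.6 case [ 7.3  0.2 47.5] F [ 2.1 -0.8  1.5] M [ 0.14 -0.94 -0.05] yawerr 0.04
```

Call:
arm_command(
  gripper=[55, 55, 55, 55, 55],
  dp=[
    [-0.03, 0, 0],
    [-0.03, 0, 0],
    [-0.03, 0, 0],
    [0, 0, 0],
    [0, 0, 0],
  ],
  twist=[0, 0, 0, 0, 0],
)

```text
time: 21.22
tool_pos: [519.4, 256.0, 47.5]
tcp_rot: [3.142, 0.0, -2.921]
contact_force: [-2.2, -0.6, 1.3]
grip_width: 63.8
finger_force: 30.0
```

Call:
arm_command(
  gripper=[55, 55, 55, 55, 55],
  dp=[
    [-0.03, 0, 0],
    [-0.03, 0, 0],
    [-0.03, 0, 0],
    [0, 0, 0],
    [0, 0, 0],
  ],
  twist=[0, 0, 0, 0, 0],
)

```text
time: 21.85
tool_pos: [521.6, 256.5, 47.5]
tcp_rot: [3.141, 0.0, -2.921]
contact_force: [-1.7, -0.5, 2.4]
grip_width: 64.0
finger_force: 30.0
```

Call:
arm_command(
  gripper=[55, 55, 55, 55, 55],
  dp=[
    [-0.03, 0, 0],
    [-0.03, 0, 0],
    [-0.03, 0, 0],
    [0, 0, 0],
    [0, 0, 0],
  ],
  twist=[0, 0, 0, 0, 0],
)

```text
time: 22.48
tool_pos: [523.8, 257.0, 47.5]
tcp_rot: [3.142, 0.0, -2.921]
contact_force: [-2.5, -0.8, 0.9]
grip_width: 64.0
finger_force: 30.0
```

Call:
arm_command(
  gripper=[55, 55, 55, 55, 55],
  dp=[
    [-0.03, 0, 0],
    [-0.03, 0, 0],
    [-0.03, 0, 0],
    [0, 0, 0],
    [0, 0, 0],
  ],
  twist=[0, 0, 0, 0, 0],
)

```text
time: 23.1
tool_pos: [526.0, 257.5, 47.5]
tcp_rot: [3.142, 0.0, -2.921]
contact_force: [-0.7, -0.5, 0.8]
grip_width: 63.8
finger_force: 30.0
```

Call:
arm_command(
  gripper=[55, 55, 55, 55, 55],
  dp=[
    [-0.03, 0, 0],
    [-0.03, 0, 0],
    [-0.03, 0, 0],
    [0, 0, 0],
    [0, 0, 0],
  ],
  twist=[0, 0, 0, 0, 0],
)

```text
time: 23.72
tool_pos: [528.1, 257.9, 47.5]
tcp_rot: [3.142, 0.0, -2.921]
contact_force: [-2.0, -1.1, 1.0]
grip_width: 63.9
finger_force: 30.0
```

Call:
arm_command(
  gripper=[55, 55, 55, 55, 55],
  dp=[
    [-0.03, 0, 0],
    [-0.03, 0, 0],
    [-0.03, 0, 0],
    [0, 0, 0],
    [0, 0, 0],
  ],
  twist=[0, 0, 0, 0, 0],
)

```text
time: 24.35
tool_pos: [530.4, 258.5, 47.5]
tcp_rot: [3.142, 0.0, -2.921]
contact_force: [-1.7, -0.8, 1.4]
grip_width: 63.9
finger_force: 30.0
```

Call:
arm_command(
  gripper=[55, 55, 55, 55, 55],
  dp=[
    [-0.03, 0, 0],
    [-0.03, 0, 0],
    [-0.03, 0, 0],
    [0, 0, 0],
    [0, 0, 0],
  ],
  twist=[0, 0, 0, 0, 0],
)

```text
time: 24.98
tool_pos: [532.5, 258.9, 47.5]
tcp_rot: [3.142, 0.0, -2.921]
contact_force: [-2.4, -0.1, 0.9]
grip_width: 63.8
finger_force: 30.0
```

Call:
arm_command(
  gripper=[55, 55, 55, 55, 55],
  dp=[
    [-0.03, 0, 0],
    [-0.03, 0, 0],
    [-0.03, 0, 0],
    [0, 0, 0],
    [0, 0, 0],
  ],
  twist=[0, 0, 0, 0, 0],
)

```text
time: 25.6
tool_pos: [532.7, 259.0, 47.3]
tcp_rot: [-3.141, -0.004, -2.921]
contact_force: [-9.4, -2.6, 5.7]
grip_width: 64.1
finger_force: 30.0
```

Call:
arm_command(
  gripper=[55, 55, 55, 55, 55],
  dp=[
    [-0.03, 0, 0],
    [-0.03, 0, 0],
    [0, 0, 0],
    [0, 0, 0],
    [0, 0, 0],
  ],
  twist=[0, 0, 0, 0, 0],
)

```text
time: 26.22
tool_pos: [532.8, 259.0, 47.3]
tcp_rot: [-3.141, -0.007, -2.921]
contact_force: [-15.6, -5.4, 9.4]
grip_width: 63.6
finger_force: 30.0
```

Stop felt and leaned on with about 16.5 N at the handle. I'll relax the push, open slightly and lift clear.

Call:
arm_command(
  gripper=[55, 55, 55, 55, 55],
  dp=[
    [0.05, 0, 0],
    [0.05, 0, -0.02],
    [0, 0, 0],
    [0, 0, 0],
    [0, 0, 0],
  ],
  twist=[0, 0, 0, 0, 0],
)

```text
time: 26.85
tool_pos: [532.8, 258.9, 47.4]
tcp_rot: [-3.141, -0.002, -2.921]
contact_force: [-6.5, -1.9, -0.1]
grip_width: 63.8
finger_force: 30.0
```

Call:
arm_command(
  gripper=[66, 68, 70, 70, 70],
  dp=[
    [0, 0, 0],
    [0, 0, 0],
    [0, 0, 0],
    [0, 0, 0],
    [0, 0, 0],
  ],
  twist=[0, 0, 0, 0, 0],
)

```text
time: 27.48
tool_pos: [533.8, 259.2, 48.1]
tcp_rot: [3.141, 0.0, -2.922]
contact_force: [-0.8, -0.2, -0.2]
grip_width: 70.0
finger_force: 0.0
```

Call:
arm_command(
  gripper=[70, 70, 70, 70, 70],
  dp=[
    [0, 0, -0.2],
    [0, 0, -0.4],
    [0, 0, -0.8],
    [0, 0, -1],
    [0, 0, -1],
  ],
  twist=[0, 0, 0, 0, 0],
)

```text
time: 28.1
tool_pos: [533.7, 259.2, 134.6]
tcp_rot: [3.141, 0.001, -2.921]
contact_force: [0.1, -0.4, 0.6]
grip_width: 70.0
finger_force: 0.0
```

Call:
arm_command(
  gripper=[70, 70, 70, 70, 70],
  dp=[
    [0, 0, -1],
    [0.5, 0, -1],
    [1, 0, -0.5],
    [1, 0, 0],
    [1, 0, 0],
  ],
  twist=[0, 0, 0, 0, 0],
)

```text
time: 28.72
tool_pos: [447.6, 239.9, 196.5]
tcp_rot: [3.141, 0.002, -2.921]
contact_force: [-0.5, -0.1, -0.1]
grip_width: 70.0
finger_force: 0.0
```

Call:
arm_command(
  gripper=[70, 70, 70, 70, 70],
  dp=[
    [0, -1, 0],
    [0, -1, 0],
    [0, -1, 0],
    [0, -1, 0],
    [0, -1, 0],
  ],
  twist=[0, 0, 0, 0, 0],
)

```text
time: 29.35
tool_pos: [475.8, 117.3, 196.4]
tcp_rot: [-3.141, 0.001, -2.921]
contact_force: [0.6, -0.1, -0.2]
grip_width: 69.9
finger_force: 0.0
```

```bash
python3 - <<'E'
from h import *
loc()
# numeric check: home pose handle-top brightness via template: find dark handle in top and scene
for n in("top","scene"):
    im=capture(n); cv2.imwrite(f"pics/end_{n}.png",im[:,:,::-1])
    X=-8.8
    for dx in (-4,0,4):
        h=np.array([[X+dx-6,-32,89],[X+dx-6,32,89],[X+dx+6,32,89],[X+dx+6,-32,89]],float)
        m=np.zeros(im.shape[:2],np.uint8); cv2.fillPoly(m,[np.int32(proj(n,place(V,h)).round())],1)
        print(n,dx,cv2.mean(im,m)[:3])
    # plate corners/edge brightness just outside vs inside openings
    for x in (-70,-40,40,70): print(x,[im[int(round(r)),int(round(c))].tolist() for c,r in proj(n,place(V,np.array([[x,-45,34],[x,45,34]],float)))])
E
```

```text
t 29.35 case [ 77.5 126.1 196.4] F [-0.6  0.3 -0.2] M [-0.06  0.02  0.02] yawerr 0.05
top -4 (97.19323671497584, 100.13526570048309, 103.79710144927536)
top 0 (79.6822429906542, 81.97663551401868, 84.61682242990653)
top 4 (75.27074235807859, 76.74235807860262, 77.8471615720524)
-70 [[60, 67, 68], [53, 56, 60]]
-40 [[160, 164, 169], [158, 165, 168]]
40 [[122, 119, 110], [111, 108, 101]]
70 [[137, 134, 125], [131, 125, 117]]
scene -4 (146.6761904761905, 150.0, 154.6761904761905)
scene 0 (132.45, 136.05833333333334, 140.80833333333334)
scene 4 (118.18548387096774, 121.76612903225806, 126.59677419354838)
-70 [[77, 79, 82], [159, 166, 171]]
-40 [[75, 76, 80], [152, 158, 163]]
40 [[170, 174, 178], [165, 171, 176]]
70 [[159, 165, 170], [154, 161, 166]]
```

```bash
python3 -c "
from plant import *
print(close_job())"
```

```text
the job is handed in; nothing more can be done
None
```

The screen is back in the case, flat on both ledges by force and tool-height readings, pushed against the rubber stop with about 16.5 N at the handle and released; the job was handed in at about 29.5 s with no verdict returned, and while tilting it the tail pressed on the narrow lip with up to about 34 N.

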